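# Rack the part-used seasoning tins and hold up the fullest

### The job

The three closed seasoning tins on the bench look alike but are not equally full: heft them to find the heaviest. Stand the two lighter ones upright in the white rack, each fully down and flat in a pocket of its own (any pockets; lower them in, do not drop or topple any tin), and hold the heaviest one up, upright and at least 10 cm clear of the bench, still gripping it when you finish. Leave the carton and the tape as they are.

Things in the scene. Friction and masses are not known exactly. Their poses are not given: they have to be found in the camera images.
- tin_a_mid (a point): One of three look-alike closed square tins (tinplate, slip lid, paper band), 56 x 56 mm (lid 57), 100 mm tall, upright and loose on the bench, any yaw. Point: its centre, 50 mm above its underside; z up, x and y square to its faces. Weight hidden, 0.15 to 0.6 kg: it lies in a closed inner can standing inside with 1 mm of play. The heaviest is at least 150 g above the other two and may be any of the three.
- tin_b_mid (a point): One of three look-alike closed square tins (tinplate, slip lid, paper band), 56 x 56 mm (lid 57), 100 mm tall, upright and loose on the bench, any yaw. Point: its centre, 50 mm above its underside; z up, x and y square to its faces. Weight hidden, 0.15 to 0.6 kg: it lies in a closed inner can standing inside with 1 mm of play. The heaviest is at least 150 g above the other two and may be any of the three.
- tin_c_mid (a point): One of three look-alike closed square tins (tinplate, slip lid, paper band), 56 x 56 mm (lid 57), 100 mm tall, upright and loose on the bench, any yaw. Point: its centre, 50 mm above its underside; z up, x and y square to its faces. Weight hidden, 0.15 to 0.6 kg: it lies in a closed inner can standing inside with 1 mm of play. The heaviest is at least 150 g above the other two and may be any of the three.
- rack: White plastic rack block, fixed, 250 (its x) x 90 (its y) x 36 mm high; origin at the centre of its underside, at bench height, z up. Three square pockets, square to the block, in a row along its x: centres at x = -82, 0, +82 mm, y = 0. A tin fully down in one has its centre 62 mm above the bench; tins in neighbouring pockets stand 26 mm apart.
- rack_hole0 (a point): Centre of the mouth of the -x end pocket of the rack, level with the rack's top face (36 mm above the bench); axes as the rack's. Pocket 61 x 61 mm, 24 mm deep (floor 12 mm above the bench), mouth chamfered 3 mm.
- rack_hole1 (a point): Centre of the mouth of the middle pocket of the rack, level with the rack's top face (36 mm above the bench); axes as the rack's. Pocket 61 x 61 mm, 24 mm deep (floor 12 mm above the bench), mouth chamfered 3 mm.
- rack_hole2 (a point): Centre of the mouth of the +x end pocket of the rack, level with the rack's top face (36 mm above the bench); axes as the rack's. Pocket 61 x 61 mm, 24 mm deep (floor 12 mm above the bench), mouth chamfered 3 mm.
- carton: Bystander: closed cardboard carton, 200 x 150 x 110 mm high, loose; origin at the centre of its underside.
- tape: Bystander: roll of packing tape lying flat, 104 mm across, 48 mm high; origin at the centre of its underside.
- table: The wooden bench, its top at z = 0. A clipboard with a stock list (at most 17 mm high) lies fixed on it beyond the work, away from the robot.
Things that resemble listed ones, but are neither listed nor needed, are in the scene too. Leave any brown or turquoise look-alike of the part that bears tin_b_mid alone.

How it is judged:
At the end, for the whole second after the job is handed in: Two tins, each bearing on the rack with under 4.3 N (so not the heaviest, over 5 N), are down on pocket floors within 3.5 mm, upright within 3 degrees, still, let go; the third is in the fingers, still, upright within 14 degrees, its underside over 90 mm above the bench, touching nothing else ((((z of tin_b_mid in the frame of rack between 0.055 and 0.0655 m and y of tin_b_mid in the frame of rack between -0.008 and 0.008 m and (x of tin_b_mid in the frame of rack between -0.09 and -0.074 m or x of tin_b_mid in the frame of rack between -0.008 and 0.008 m or x of tin_b_mid in the frame of rack between 0.074 and 0.09 m) and angle between tin_b_mid's own z axis and vertical below 0.06 rad and contact force between tin_b and the fingers below 0.2 N and linear speed of tin_b below 0.03 m/s and contact force between tin_b and rack below 4.3 N) and (z of tin_c_mid in the frame of rack between 0.055 and 0.0655 m and y of tin_c_mid in the frame of rack between -0.008 and 0.008 m and (x of tin_c_mid in the frame of rack between -0.09 and -0.074 m or x of tin_c_mid in the frame of rack between -0.008 and 0.008 m or x of tin_c_mid in the frame of rack between 0.074 and 0.09 m) and angle between tin_c_mid's own z axis and vertical below 0.06 rad and contact force between tin_c and the fingers below 0.2 N and linear speed of tin_c below 0.03 m/s and contact force between tin_c and rack below 4.3 N) and height (world z) of tin_a_mid above 0.14 m and angle between tin_a_mid's own z axis and vertical below 0.25 rad and contact force between tin_a and the fingers above 2 N and linear speed of tin_a below 0.05 m/s and contact force between tin_a and rack below 0.1 N and contact force between tin_a and tin_b below 0.1 N and contact force between tin_a and tin_c below 0.1 N and contact force between tin_a and carton below 0.1 N and contact force between tin_a and tape below 0.1 N and contact force between tin_a and table below 0.1 N) or ((z of tin_a_mid in the frame of rack between 0.055 and 0.0655 m and y of tin_a_mid in the frame of rack between -0.008 and 0.008 m and (x of tin_a_mid in the frame of rack between -0.09 and -0.074 m or x of tin_a_mid in the frame of rack between -0.008 and 0.008 m or x of tin_a_mid in the frame of rack between 0.074 and 0.09 m) and angle between tin_a_mid's own z axis and vertical below 0.06 rad and contact force between tin_a and the fingers below 0.2 N and linear speed of tin_a below 0.03 m/s and contact force between tin_a and rack below 4.3 N) and (z of tin_c_mid in the frame of rack between 0.055 and 0.0655 m and y of tin_c_mid in the frame of rack between -0.008 and 0.008 m and (x of tin_c_mid in the frame of rack between -0.09 and -0.074 m or x of tin_c_mid in the frame of rack between -0.008 and 0.008 m or x of tin_c_mid in the frame of rack between 0.074 and 0.09 m) and angle between tin_c_mid's own z axis and vertical below 0.06 rad and contact force between tin_c and the fingers below 0.2 N and linear speed of tin_c below 0.03 m/s and contact force between tin_c and rack below 4.3 N) and height (world z) of tin_b_mid above 0.14 m and angle between tin_b_mid's own z axis and vertical below 0.25 rad and contact force between tin_b and the fingers above 2 N and linear speed of tin_b below 0.05 m/s and contact force between tin_b and rack below 0.1 N and contact force between tin_b and tin_a below 0.1 N and contact force between tin_b and tin_c below 0.1 N and contact force between tin_b and carton below 0.1 N and contact force between tin_b and tape below 0.1 N and contact force between tin_b and table below 0.1 N) or ((z of tin_a_mid in the frame of rack between 0.055 and 0.0655 m and y of tin_a_mid in the frame of rack between -0.008 and 0.008 m and (x of tin_a_mid in the frame of rack between -0.09 and -0.074 m or x of tin_a_mid in the frame of rack between -0.008 and 0.008 m or x of tin_a_mid in the frame of rack between 0.074 and 0.09 m) and angle between tin_a_mid's own z axis and vertical below 0.06 rad and contact force between tin_a and the fingers below 0.2 N and linear speed of tin_a below 0.03 m/s and contact force between tin_a and rack below 4.3 N) and (z of tin_b_mid in the frame of rack between 0.055 and 0.0655 m and y of tin_b_mid in the frame of rack between -0.008 and 0.008 m and (x of tin_b_mid in the frame of rack between -0.09 and -0.074 m or x of tin_b_mid in the frame of rack between -0.008 and 0.008 m or x of tin_b_mid in the frame of rack between 0.074 and 0.09 m) and angle between tin_b_mid's own z axis and vertical below 0.06 rad and contact force between tin_b and the fingers below 0.2 N and linear speed of tin_b below 0.03 m/s and contact force between tin_b and rack below 4.3 N) and height (world z) of tin_c_mid above 0.14 m and angle between tin_c_mid's own z axis and vertical below 0.25 rad and contact force between tin_c and the fingers above 2 N and linear speed of tin_c below 0.05 m/s and contact force between tin_c and rack below 0.1 N and contact force between tin_c and tin_a below 0.1 N and contact force between tin_c and tin_b below 0.1 N and contact force between tin_c and carton below 0.1 N and contact force between tin_c and tape below 0.1 N and contact force between tin_c and table below 0.1 N))); the arm keeps its last pose, push and grip.
It fails at once if a tin is toppled (angle between any of tin_a_mid, tin_b_mid, tin_c_mid's own z axis and vertical above 0.6 rad).
It fails at once if a tin is dropped (its foot moves faster than 0.7 m/s within 30 mm of the bench) ((linear speed of tin_a above 0.7 m/s and height (world z) of tin_a_mid below 0.08 m) or (linear speed of tin_b above 0.7 m/s and height (world z) of tin_b_mid below 0.08 m) or (linear speed of tin_c above 0.7 m/s and height (world z) of tin_c_mid below 0.08 m)).
It fails at once if the carton or tape is moved by more than 20 mm (distance of any of carton, tape from where it was at the start of the episode above 0.02 m).
It also fails if it takes over 72 s, if anything falls off the work surface, if the arm or the gripper's body presses on something with over 40 N, if the wrist force passes 120 N, or if a joint passes its speed limit or range.

### The arm

A 6-joint arm with a two-finger parallel gripper is mounted at the origin on the work surface. World frame = base frame: x ahead of the robot, y to its left, z up, the work surface at z = 0. Lengths are in m, angles in rad, forces in N, time in s.
With the tool pointing down it reaches from about 0.35 to 0.85 m from the base axis. Payload 8.1 kg.
Tool frame: the origin (TCP) lies midway between the tips of the shut fingers; the grasp point (between the pads) lies 19 mm behind it; z points along the fingers, y is the line along which they close (so a half turn about z gives the same grasp; the last joint's range is limited). The gripper opens to 93 mm and grips with 3 to 60 N. Pads are 15 mm wide; open, the fingers measure 128 mm over their backs; the gripper's body (75 mm by 188 mm) begins 65 mm behind the grasp point.
Start: joints at [1.103, 0.13, 1.488, -0, 1.523, -0.085], TCP at [0.224, 0.557, 0.219] pointing down, gripper open.
Joint ranges: [-2.96, 2.96], [-0.89, 2.26], [0.02, 2.5], [-1.34, 4.48], [0, 2.73], [-2.66, 2.66]. Speed limits (rad/s): [2.39, 2.39, 2.79, 3.14, 3.14, 3.14].

### API

Orientations are given as a unit quaternion [w, x, y, z].
In Python, from bench import ctrl gives the robot as it stands.
- The arm moves only by the shell command python3 -m inch 'ROWS' [OPENING] [FORCE]. ROWS is JSON, a list that holds one entry, the list of rows, each a list of 6 numbers: the shift along the tool's x, y, z in units of 0.3 m (1.0 is 0.3 m), then the turn, a rotation vector about the tool's x, y, z in units of pi/4 rad (1.0 is pi/4 rad). A call has 1 to 12 rows; each row is the pose to reach, as a shift and turn from the pose commanded when the call began, along the tool's axes at that moment; what a row does not reach only later rows make up. A row lasts 1/10 s, in which the tool goes at most 50 mm and 8.59 degrees, less where a joint would pass 70% of its speed; a pose out of reach is approached as far as the arm can. A call with a number of a shift or a turn outside -1 to 1 is refused whole. A call with a gripper value outside its range is refused whole. OPENING is the closure, from 0 (fully open) to 1 (shut), set as the call begins (- or left out, the last holds). The fingers move at their own pace and stop on an object; FORCE is the grip in N (left out, the last holds). Time passes only in rows, so rows that repeat a pose let the fingers close. It gives the time, the measured TCP pose, the force, the opening and the grip force at its end, in the units of the state.
- ctrl.read_state(): the state, without advancing time (a new reading comes with each control period).
- ctrl.read_camera(name): name is "side" or "top"; returns a dict with "image" (384x512x3 uint8, red, green, blue), "fx", "fy", "cx", "cy" (pixels), "extrinsics" (4x4, takes a point from world to camera coordinates). Camera axes: x right, y down, z forward; pixel columns grow to the right and rows downward; lengths in m; the calibration is good to about 2 mm. A picture is of the moment at which its call begins. There is no depth.
- ctrl.finish_job(): hands the job in; it is judged then, once.
The state is a dict: "time_s": time; "q": joint angles; "qvel": joint speeds; "effort": joint torques, N m; "ee_pos": TCP position; "tcp_rot": TCP orientation; "contact_force": force on the tool from outside, world axes, zero at the start; "wrist_torque": the same for the moment, N m; "gripper_width": opening from 0.0 (shut) to 1.0 (fully open); "finger_force": force on a finger pad.
Only numpy, scipy, OpenCV 4.12 (cv2) and the standard library are available. Lean on these libraries where they do the work, as an engineer would, in place of code of your own. Each camera call takes 0.05 s, during which the arm holds its last target. There are 200 camera calls.

## Working session

There is one attempt and no reset: what is moved stays moved. The work goes in short steps, Python scripts to look and compute and a shell command to move; the robot and the scene stay as the last step left them, time stands still between calls to the robot, and variables do not carry over. Pictures are saved under pics/ and viewed, at most 10 in all, crops included, and the job is handed in when it is done.

```bash
mkdir -p pics; ls; python3 - <<'E'
from bench import ctrl
import cv2,numpy as np
for n in("top","side"):
    c=ctrl.read_camera(n); cv2.imwrite(f"pics/{n}0.png",cv2.cvtColor(c["image"],cv2.COLOR_RGB2BGR))
    print(n,c["fx"],c["fy"],c["cx"],c["cy"]);print(np.round(c["extrinsics"],4).tolist())
s=ctrl.read_state();print(s)
E
```

```text
pics
top 406.7550528563601 406.7550528563601 260.3468338448402 192.82269475149786
[[0.0282, -0.9996, -0.0007, -0.1431], [-0.9791, -0.0275, -0.2013, 0.5755], [0.2012, 0.0064, -0.9795, 0.9825], [0.0, 0.0, 0.0, 1.0]]
side 498.70313870543873 498.70313870543873 255.56096130805577 188.4416940387825
[[0.9575, -0.288, 0.0169, -0.5889], [-0.1643, -0.5927, -0.7885, 0.0719], [0.2371, 0.7522, -0.6148, 1.3035], [0.0, 0.0, 0.0, 1.0]]
{'time_s': 0.1, 'q': array([ 1.10260338e+00,  1.31104930e-01,  1.48917198e+00,  3.07376309e-05,
        1.52305400e+00, -8.53441082e-02]), 'qvel': array([ 8.18706079e-05, -6.33151190e-04, -3.19955233e-03, -5.00093847e-04,
       -4.68265721e-04, -5.69270413e-06]), 'effort': array([ 8.06340558e-04, -5.61342788e+01, -4.93096340e+01,  7.70200370e-02,
        2.91269075e-02, -2.80803459e-05]), 'ee_pos': array([0.22383318, 0.5561073 , 0.21767998]), 'tcp_rot': array([-2.52254826e-04,  1.90258152e-01,  9.81733711e-01, -8.31858710e-04]), 'contact_force': array([ 0.16170601, -0.35362143,  0.93375904]), 'wrist_torque': array([-0.06882434,  0.03108254, -0.05957248]), 'finger_force': 0.0, 'gripper_width': 1.000330004850119}
```

View pics/top0.png

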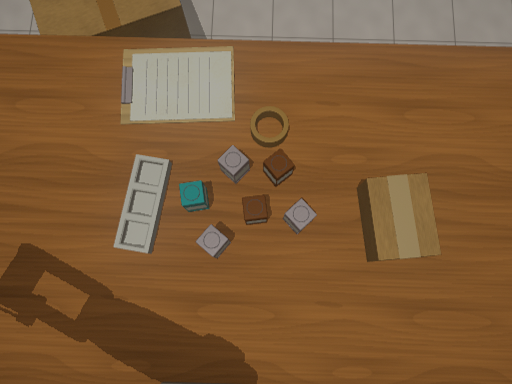

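View pics/side0.png

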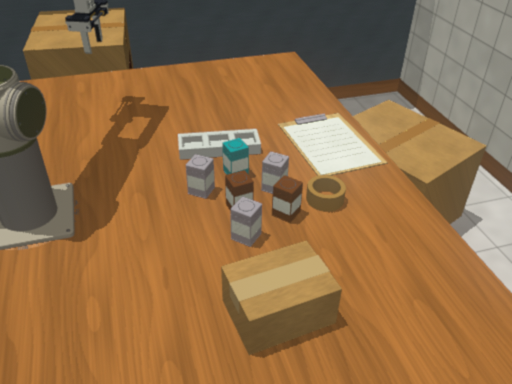

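The top view shows three lilac-grey tins at about (234,161), (300,214) and (212,240). The look-alikes are turquoise (193,195) and brown (279,167), (255,209). The rack is at (142,204), the tape at (269,127) and the carton at (400,217). I choose the three lilac-grey tins and will check them in a close crop.

```bash
cat > h.py <<'E'
from bench import ctrl
import cv2,numpy as np
def cast(c,uv,z):
    E=c["extrinsics"];R,t=E[:3,:3],E[:3,3];o=-R.T@t
    uv=np.atleast_2d(uv).astype(float)
    d=np.c_[(uv[:,0]-c["cx"])/c["fx"],(uv[:,1]-c["cy"])/c["fy"],np.ones(len(uv))]@R
    return (o+d*((z-o[2])/d[:,2])[:,None])[:,:2]
def proj(c,p):
    p=np.atleast_2d(p)@c["extrinsics"][:3,:3].T+c["extrinsics"][:3,3]
    return np.c_[c["fx"]*p[:,0]/p[:,2]+c["cx"],c["fy"]*p[:,1]/p[:,2]+c["cy"]]
E
python3 - <<'E'
from h import *
im=cv2.imread("pics/top0.png")
a=cv2.resize(im[130:270,105:325],None,fx=3.6,fy=3.6,interpolation=cv2.INTER_CUBIC);cv2.imwrite("pics/crop0.png",a);print(a.shape)
for u,v in[(234,161),(300,214),(212,240),(235,177),(302,230),(213,256),(142,204),(140,165)]:print(u,v,im[v,u],cv2.cvtColor(im,cv2.COLOR_BGR2HSV)[v,u])
E
```

```text
(504, 792, 3)
234 161 [124 126 136] [  5  23 136]
300 214 [128 130 141] [  5  24 141]
212 240 [131 133 142] [  5  20 142]
235 177 [73 82 88] [18 43 88]
302 230 [ 42  78 118] [ 14 164 118]
213 256 [ 84  90 102] [ 10  45 102]
142 204 [147 157 159] [ 25  19 159]
140 165 [63 70 75] [18 41 75]
```

View pics/crop0.png

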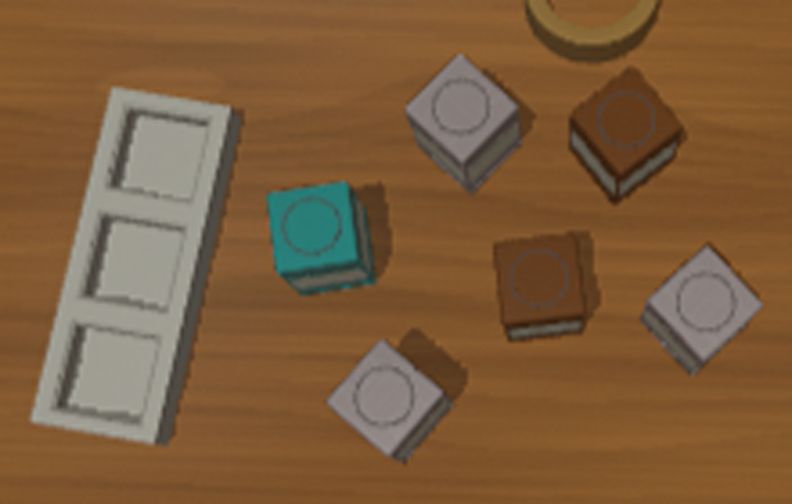

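The crop confirms the choice. There are three lilac-lidded tins at about (234,160), (301,213) and (212,240), and the other three are brown or turquoise. Rack pockets are at about (150,173), (142,204) and (135,234). Next I measure the lids at z=0.1 and the rack at z=0.036.

```bash
cat > meas.py <<'E'
from h import *
def rect(c,cnt,z):
    P=cast(c,cnt.reshape(-1,2),z)
    (x,y),(w,h),a=cv2.minAreaRect((P*1000).astype(np.float32)); return x,y,w,h,a
def lids(c,big=4,z=.1,vlo=112):
    im=cv2.resize(c["image"],None,fx=big,fy=big,interpolation=cv2.INTER_CUBIC)
    hsv=cv2.cvtColor(im,cv2.COLOR_RGB2HSV)
    m=((hsv[...,1]<42)&(hsv[...,2]>vlo)&((hsv[...,0]<13)|(hsv[...,0]>160))).astype(np.uint8)
    m=cv2.morphologyEx(m,cv2.MORPH_CLOSE,np.ones((9,9)));m=cv2.morphologyEx(m,cv2.MORPH_OPEN,np.ones((17,17)))
    out=[]
    for k in cv2.findContours(m,0,1)[0]:
        A=cv2.contourArea(k)/big**2
        if 300<A<1600:
            kk=(k.reshape(-1,2)+.5)/big-.5
            out.append((kk.mean(0).round(),A,np.round(rect(c,kk,z),1)))
    return out
def rack(c,big=4):
    im=cv2.resize(c["image"],None,fx=big,fy=big,interpolation=cv2.INTER_CUBIC)
    hsv=cv2.cvtColor(im,cv2.COLOR_RGB2HSV)
    m=((hsv[...,1]<45)&(hsv[...,2]>125)&(hsv[...,0]>=14)).astype(np.uint8)
    m[:140*big]=0;m[:,180*big:]=0;m=cv2.morphologyEx(m,cv2.MORPH_OPEN,np.ones((5,5)))
    k=max(cv2.findContours(m,0,1)[0],key=cv2.contourArea);kk=(k.reshape(-1,2)+.5)/big-.5
    return kk.mean(0),np.round(rect(c,kk,.036),1)
E
python3 - <<'E'
from meas import *
c=ctrl.read_camera("top")
for l in lids(c):print(l)
print(rack(c))
s=ctrl.read_camera("side");print(lids(s,vlo=125))
E
```

```text
(array([211., 240.]), 500.3125, array([452.2, -12.8,  55.4,  55.3,  51.5]))
(array([300., 214.]), 483.3125, array([ 521.8, -226. ,   55.9,   55.5,   43.7]))
(array([233., 160.]), 443.96875, array([653.7, -55.4,  55.7,  55.2,  49.2]))
(array([126.,  84.]), 316.53125, array([849. , 228.6,  97.6,  25.5,   3.4]))
(array([141.19567932, 203.36101399]), array([550.8, 182.1,  90.1, 249.7,  81.8]))
[(array([246., 206.]), 335.84375, array([ 520.5, -227.3,   58.6,   56.9,   43.9]))]
```

```bash
cat > to.py <<'E'
# usage: to.py x y z yawY(deg) [mm]: shift/turn in tool units from measured pose
import sys
from h import *
from scipy.spatial.transform import Rotation as R
def go(x,y,z,yaw):
    s=ctrl.read_state();q=s["tcp_rot"];r=R.from_quat([q[1],q[2],q[3],q[0]])
    a=np.radians(yaw);best=None
    for k in(0,np.pi):
        yy=np.array([np.cos(a+k),np.sin(a+k),0]);zz=np.array([0,0,-1.]);T=R.from_matrix(np.c_[np.cross(yy,zz),yy,zz])
        v=(r.inv()*T).as_rotvec()
        if best is None or np.linalg.norm(v)<np.linalg.norm(best):best=v
    d=r.inv().apply(np.array([x,y,z])/1000-s["ee_pos"])
    print("shift",np.round(d/.3,3),"turn",np.round(best/(np.pi/4),3),"t",s["time_s"],"F",np.round(s["contact_force"],2),"pos",np.round(s["ee_pos"]*1000,1),"w",round(s["gripper_width"],3),"ff",round(s["finger_force"],1),"q6",round(s["q"][5],2))
if __name__=="__main__":go(*map(float,sys.argv[1:5]))
E
python3 - <<'E'
from meas import *
c=ctrl.read_camera("top");big=4
im=cv2.resize(c["image"],None,fx=big,fy=big,interpolation=cv2.INTER_CUBIC);h=cv2.cvtColor(im,cv2.COLOR_RGB2HSV)
tur=((h[...,0]>75)&(h[...,0]<105)&(h[...,1]>100)&(h[...,2]>110))
print(h[213*4,255*4],h[167*4,279*4])
br=((h[...,0]<13)&(h[...,1]>120)&(h[...,2]>60)&(h[...,2]<105))
oth=[]
for n,m in(("t",tur),("b",br)):
    m=cv2.morphologyEx(m.astype(np.uint8),cv2.MORPH_OPEN,np.ones((15,15)));m=cv2.morphologyEx(m,cv2.MORPH_CLOSE,np.ones((9,9)))
    for k in cv2.findContours(m,0,1)[0]:
        A=cv2.contourArea(k)/16;kk=(k.reshape(-1,2)+.5)/4-.5;u=kk.mean(0)
        if 300<A<1500 and 180<u[0]<320 and 140<u[1]<260:
            r=rect(c,kk,.1);print(n,u.round(),A,np.round(r,1));oth.append(((r[0],r[1]),(57,57),r[4]))
T={"A":(452.2,-12.8,51.5),"C":(521.8,-226,43.7),"B":(653.7,-55.4,49.2)}
import itertools
def poly(x,y,w,h,a):return cv2.boxPoints(((x,y),(w,h),a))
def gap(P,Q):
    if cv2.intersectConvexConvex(P,Q)[0]>0:return -1
    return min(min(abs(cv2.pointPolygonTest(Q,tuple(map(float,p)),True)) for p in P),min(abs(cv2.pointPolygonTest(P,tuple(map(float,p)),True)) for p in Q))
for n,(x,y,a) in T.items():
    obs=[cv2.boxPoints(o) for o in oth]+[poly(X,Y,57,57,A) for k,(X,Y,A) in T.items() if k!=n]
    for b in(a,a-90):print(n,b,round(min(gap(poly(x,y,130,22,b),o) for o in obs),1))
E
python3 to.py 452 -13 200 51.5
```

```text
[ 13 180 102] [ 13 177  98]
t [191. 193.] 318.71875 [566.6  42.9  54.5  54.5  10.6]
A 51.5 37.9
A -38.5 63.6
C 43.7 121.1
C -46.3 121.8
B 49.2 79.1
B -40.8 27.4
shift [-1.414 -1.477  0.062] turn [-0.001  0.     0.368] t 0.25 F [-0.15  0.36 -0.3 ] pos [223.9 556.4 218.1] w 1.002 ff 0.0 q6 -0.09
```

```bash
python3 -m inch '[[[-0.71,-0.74,0,0,0,0],[-0.71,-0.74,0,0,0,0],[-0.71,-0.74,0,0,0,0.37],[-0.71,-0.74,0,0,0,0.37],[-0.71,-0.74,0,0,0,0.37],[-0.71,-0.74,0,0,0,0.37],[-0.71,-0.74,0,0,0,0.37],[-0.71,-0.74,0,0,0,0.37],[-0.71,-0.74,0,0,0,0.37]]]' 0; python3 to.py 452.2 -12.8 180 51.5
```

```text
time_s: 1.15
ee_pos: [0.3386, 0.2718, 0.2188]
tcp_rot: [-0.0, 0.33, 0.944, 0.0]
contact_force: [1.3, 1.2, 0.4]
gripper_width: 0.999
finger_force: 0.0
shift [-0.888 -0.505  0.129] turn [ 0.001 -0.001 -0.002] t 1.15 F [1.27 1.19 0.37] pos [338.6 271.8 218.8] w 0.999 ff 0.0 q6 -0.34
```

```bash
python3 -m inch '[[[-0.888,-0.505,0.06,0,0,0],[-0.888,-0.505,0.06,0,0,0],[-0.888,-0.505,0.129,0,0,0],[-0.888,-0.505,0.129,0,0,0],[-0.888,-0.505,0.129,0,0,0],[-0.888,-0.505,0.129,0,0,0],[-0.888,-0.505,0.129,0,0,0],[-0.888,-0.505,0.129,0,0,0],[-0.888,-0.505,0.129,0,0,0],[-0.888,-0.505,0.129,0,0,0]]]'; python3 to.py 452.2 -12.8 52 51.5
```

```text
time_s: 2.15
ee_pos: [0.4525, -0.0115, 0.1802]
tcp_rot: [0.0, 0.329, 0.944, 0.0]
contact_force: [0.1, -0.2, 0.1]
gripper_width: 1.001
finger_force: 0.0
shift [-0.002 -0.004  0.427] turn [ 0.001 -0.     0.002] t 2.15 F [ 0.05 -0.2   0.07] pos [452.5 -11.5 180.2] w 1.001 ff 0.0 q6 -1.04
```

```bash
python3 -m inch '[[[-0.002,-0.004,0.12,0,0,0],[-0.002,-0.004,0.24,0,0,0],[-0.002,-0.004,0.34,0,0,0],[-0.002,-0.004,0.4,0,0,0],[-0.002,-0.004,0.427,0,0,0],[-0.002,-0.004,0.427,0,0,0],[-0.002,-0.004,0.427,0,0,0]]]' && python3 to.py 452.2 -12.8 52 51.5 && python3 -m inch '[[[0,0,0,0,0,0],[0,0,0,0,0,0],[0,0,0,0,0,0],[0,0,0,0,0,0],[0,0,0,0,0,0],[0,0,0,0,0,0],[0,0,0,0,0,0],[0,0,0,0,0,0]]]' 1 30
```

```text
time_s: 2.85
ee_pos: [0.4531, -0.0143, 0.0531]
tcp_rot: [0.001, 0.33, 0.944, 0.0]
contact_force: [0.2, 0.5, 0.8]
gripper_width: 1.002
finger_force: 0.0
shift [0.005 0.002 0.004] turn [ 0.001  0.002 -0.   ] t 2.85 F [0.17 0.47 0.82] pos [453.1 -14.3  53.1] w 1.002 ff 0.0 q6 -1.04
time_s: 3.65
ee_pos: [0.4525, -0.0148, 0.052]
tcp_rot: [0.0, 0.33, 0.944, 0.0]
contact_force: [1.2, 0.9, 1.1]
gripper_width: 0.612
finger_force: 30.0
```

```bash
cat > heft.py <<'E'
from h import *
f=[]
for _ in range(4):
    ctrl.read_camera("top");f.append(ctrl.read_state()["contact_force"][2])
print("Fz",np.round(f,2),np.mean(f).round(2))
E
python3 -m inch '[[[0,0,-0.03,0,0,0],[0,0,-0.09,0,0,0],[0,0,-0.18,0,0,0],[0,0,-0.28,0,0,0],[0,0,-0.38,0,0,0],[0,0,-0.46,0,0,0],[0,0,-0.5,0,0,0],[0,0,-0.5,0,0,0],[0,0,-0.5,0,0,0],[0,0,-0.5,0,0,0]]]' && python3 heft.py; python3 to.py 469.6 193.8 202 81.8
```

```text
time_s: 4.65
ee_pos: [0.4512, -0.0147, 0.2]
tcp_rot: [-0.002, 0.33, 0.944, -0.0]
contact_force: [0.2, 0.2, -2.6]
gripper_width: 0.614
finger_force: 30.0
Fz [-2.98 -2.07 -2.18 -2.44] -2.42
shift [ 0.387  0.581 -0.004] turn [-0.001 -0.002 -0.675] t 4.85 F [ 0.5   1.08 -2.44] pos [451.7 -14.7 200.8] w 0.615 ff 30.0 q6 -1.04
```

About 2.4 N, so this tin is light. It goes to the near pocket.

```bash
python3 -m inch '[[[0.02,0.03,0,0,0,-0.03],[0.06,0.09,0,0,0,-0.12],[0.13,0.19,0,0,0,-0.24],[0.2,0.3,0,0,0,-0.36],[0.27,0.41,0,0,0,-0.48],[0.33,0.5,0,0,0,-0.58],[0.37,0.56,0,0,0,-0.65],[0.384,0.578,0,0,0,-0.675],[0.384,0.578,0,0,0,-0.675],[0.384,0.578,0,0,0,-0.675],[0.384,0.578,0,0,0,-0.675]]]' && python3 to.py 471 193.6 105 81.8;python3 to.py 471 193.6 105 81.8
```

```text
time_s: 5.95
ee_pos: [0.4703, 0.1917, 0.2018]
tcp_rot: [-0.0, 0.072, 0.997, -0.0]
contact_force: [-0.6, 0.2, -2.3]
gripper_width: 0.611
finger_force: 30.0
shift [-0.001  0.007  0.323] turn [-0.    -0.    -0.002] t 5.95 F [-0.61  0.21 -2.29] pos [470.3 191.7 201.8] w 0.611 ff 30.0 q6 -1.14
shift [-0.001  0.007  0.323] turn [-0.    -0.    -0.002] t 5.95 F [-0.61  0.21 -2.29] pos [470.3 191.7 201.8] w 0.611 ff 30.0 q6 -1.14
```

```bash
python3 - <<'E'
from h import *
for n in("side","top"):
    c=ctrl.read_camera(n);im=c["image"]
    uv=proj(c,[[.4696,.1938,.1]])[0].astype(int);print(n,uv)
    a=im[max(0,uv[1]-60):uv[1]+60,max(0,uv[0]-80):uv[0]+80]
    cv2.imwrite(f"pics/{n}1.png",cv2.cvtColor(cv2.resize(a,None,fx=4,fy=4),cv2.COLOR_RGB2BGR))
E
```

```text
side [191 122]
top [126 230]
```

View pics/side1.png

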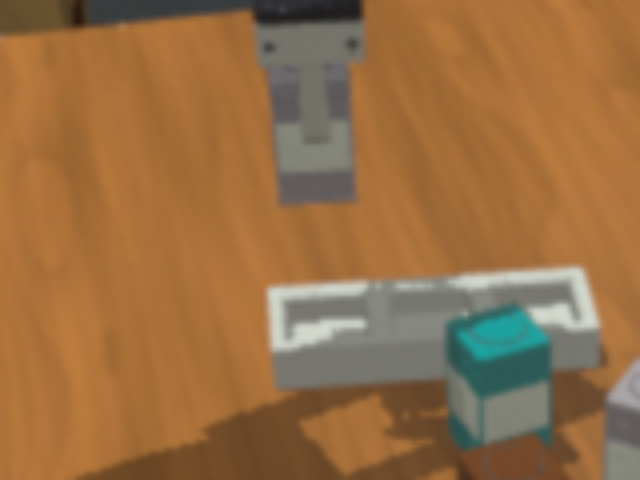

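The side view shows the tin upright in the fingers at about (315,110) in the crop, with the finger centred on its face, above the near pocket at about (320,325). I lower it and watch the force.

```bash
python3 -m inch '[[[0,0.006,0.05,0,0,0],[0,0.006,0.12,0,0,0],[0,0.006,0.19,0,0,0],[0,0.006,0.26,0,0,0],[0,0.006,0.31,0,0,0],[0,0.006,0.335,0,0,0],[0,0.006,0.352,0,0,0],[0,0.006,0.37,0,0,0],[0,0.006,0.387,0,0,0],[0,0.006,0.4,0,0,0],[0,0.006,0.4,0,0,0]]]' && python3 to.py 470.5 193.6 64.5 81.8
```

```text
time_s: 7.15
ee_pos: [0.4704, 0.1944, 0.0815]
tcp_rot: [-0.0, 0.072, 0.997, -0.0]
contact_force: [-0.7, -0.5, -2.3]
gripper_width: 0.612
finger_force: 30.0
shift [-0.001 -0.002  0.057] turn [-0. -0. -0.] t 7.15 F [-0.71 -0.47 -2.31] pos [470.4 194.4  81.5] w 0.612 ff 30.0 q6 -1.14
```

It is in the mouth with no contact force, so I continue down gently.

```bash
python3 -m inch '[[[0,0,0.01,0,0,0],[0,0,0.02,0,0,0],[0,0,0.03,0,0,0],[0,0,0.04,0,0,0],[0,0,0.046,0,0,0],[0,0,0.052,0,0,0],[0,0,0.056,0,0,0],[0,0,0.056,0,0,0],[0,0,0.056,0,0,0]]]' && python3 to.py 470.5 193.6 64 81.8
```

```text
time_s: 8.05
ee_pos: [0.4706, 0.1944, 0.0651]
tcp_rot: [0.0, 0.072, 0.997, 0.0]
contact_force: [-0.4, -0.8, -3.2]
gripper_width: 0.613
finger_force: 30.0
shift [ 0.    -0.003  0.004] turn [ 0.  0. -0.] t 8.05 F [-0.43 -0.77 -3.24] pos [470.6 194.4  65.1] w 0.613 ff 30.0 q6 -1.14
```

```bash
python3 -m inch '[[[0,0,0.003,0,0,0],[0,0,0.006,0,0,0],[0,0,0.006,0,0,0],[0,0,0.006,0,0,0]]]'
```

```text
time_s: 8.45
ee_pos: [0.471, 0.1945, 0.064]
tcp_rot: [0.0, 0.072, 0.997, 0.0]
contact_force: [-2.9, -0.7, 5.4]
gripper_width: 0.608
finger_force: 30.0
```

```bash
python3 -m inch '[[[0,0,0,0,0,0],[0,0,0,0,0,0],[0,0,0,0,0,0],[0,0,0,0,0,0],[0,0,-0.06,0,0,0],[0,0,-0.16,0,0,0],[0,0,-0.28,0,0,0],[0,0,-0.36,0,0,0],[0,0,-0.4,0,0,0],[0,0,-0.4,0,0,0]]]' 0; python3 to.py 521.8 -226 185 43.7
```

```text
time_s: 9.45
ee_pos: [0.4717, 0.1947, 0.1849]
tcp_rot: [0.002, 0.072, 0.997, 0.001]
contact_force: [0.2, -0.1, 0.0]
gripper_width: 1.006
finger_force: 0.0
shift [-3.660e-01 -1.364e+00 -1.000e-03] turn [0.003 0.003 0.846] t 9.45 F [ 0.24 -0.1   0.01] pos [471.7 194.7 184.9] w 1.006 ff 0.0 q6 -1.14
```

```bash
python3 -m inch '[[[-0.18,-0.68,0,0,0,0.17],[-0.18,-0.68,0,0,0,0.34],[-0.18,-0.68,0,0,0,0.51],[-0.18,-0.68,0,0,0,0.68],[-0.18,-0.68,0,0,0,0.846],[-0.18,-0.68,0,0,0,0.846],[-0.18,-0.68,0,0,0,0.846],[-0.18,-0.68,0,0,0,0.846]]]' >/dev/null; python3 to.py 521.8 -226 185 43.7; python3 -c "
from meas import *
c=ctrl.read_camera('top')
for z in(.1,.112):
  for l in lids(c,z=z):print(z,l)"
```

```text
shift [-0.572 -0.425 -0.01 ] turn [-0.001 -0.002  0.006] t 10.25 F [0.45 0.01 0.11] pos [494.4 -14.  182.3] w 1.002 ff 0.0 q6 -0.9
0.1 (array([301., 214.]), 489.0625, array([ 521.8, -226.2,   56.4,   56. ,   43.5]))
0.1 (array([126.,  85.]), 325.03125, array([848.4, 228.4,  98.9,  25.8,   3.4]))
0.112 (array([301., 214.]), 489.0625, array([ 519.9, -225.1,   55.7,   55.3,   43.5]))
0.112 (array([126.,  85.]), 325.03125, array([842.5, 224. ,  97.7,  25.5,   3.4]))
```

```bash
python3 -m inch '[[[-0.572,-0.425,-0.01,0,0,0.006],[-0.572,-0.425,-0.01,0,0,0.006],[-0.572,-0.425,-0.01,0,0,0.006],[-0.572,-0.425,-0.01,0,0,0.006],[-0.572,-0.425,-0.01,0,0,0.006],[-0.572,-0.425,-0.01,0,0,0.006],[-0.572,-0.425,-0.01,0,0,0.006],[-0.572,-0.425,-0.01,0,0,0.006],[-0.572,-0.425,-0.01,0,0,0.006]]]' >/dev/null; python3 to.py 521.8 -226 52 43.7; python3 -c "
from meas import *
c=ctrl.read_camera('top')
for l in lids(c,z=.112):print(l)"
```

```text
shift [-0.001 -0.     0.448] turn [ 0.    -0.    -0.002] t 11.2 F [ 0.58  0.02 -0.12] pos [ 521.6 -225.6  186.4] w 1.003 ff 0.0 q6 -1.26
(array([124., 230.]), 510.71875, array([469.6, 194.8,  54.6,  56. ,  82. ]))
(array([233., 160.]), 442.46875, array([650.4, -56.2,  54.7,  54.6,  48.4]))
(array([126.,  84.]), 314.5, array([843.2, 224.2,  96.4,  25.1,   3.4]))
```

```bash
python3 -m inch '[[[-0.001,0,0.12,0,0,0],[-0.001,0,0.24,0,0,0],[-0.001,0,0.35,0,0,0],[-0.001,0,0.42,0,0,0],[-0.001,0,0.448,0,0,0],[-0.001,0,0.448,0,0,0],[-0.001,0,0.448,0,0,0]]]' && python3 -m inch '[[[0,0,0,0,0,0],[0,0,0,0,0,0],[0,0,0,0,0,0],[0,0,0,0,0,0],[0,0,0,0,0,0],[0,0,0,0,0,0],[0,0,0,0,0,0],[0,0,0,0,0,0]]]' 1 30
```

```text
time_s: 11.95
ee_pos: [0.5225, -0.2277, 0.0533]
tcp_rot: [0.001, 0.395, 0.919, -0.0]
contact_force: [-0.1, 0.3, -0.1]
gripper_width: 0.999
finger_force: 0.0
time_s: 12.75
ee_pos: [0.5218, -0.2276, 0.052]
tcp_rot: [0.0, 0.395, 0.919, 0.0]
contact_force: [0.5, 1.0, 2.0]
gripper_width: 0.615
finger_force: 30.0
```

```bash
python3 -m inch '[[[0,0,-0.03,0,0,0],[0,0,-0.09,0,0,0],[0,0,-0.18,0,0,0],[0,0,-0.28,0,0,0],[0,0,-0.38,0,0,0],[0,0,-0.46,0,0,0],[0,0,-0.5,0,0,0],[0,0,-0.5,0,0,0],[0,0,-0.5,0,0,0],[0,0,-0.5,0,0,0]]]' && python3 heft.py; python3 to.py 632 170.9 202 81.8
```

```text
time_s: 13.75
ee_pos: [0.5206, -0.2271, 0.1997]
tcp_rot: [-0.002, 0.395, 0.919, 0.0]
contact_force: [-0.2, 0.1, -2.0]
gripper_width: 0.615
finger_force: 30.0
Fz [-2.6  -2.15 -2.75 -2.59] -2.52
shift [ 0.709  1.181 -0.004] turn [-0.    -0.003 -0.852] t 13.95 F [-0.37  1.63 -2.59] pos [ 521.  -227.3  200.6] w 0.613 ff 30.0 q6 -1.26
```

About 2.5 N, so this one is light too. It goes to the far pocket.

```bash
python3 -m inch '[[[0.01,0.02,0,0,0,-0.02],[0.03,0.06,0,0,0,-0.05],[0.07,0.12,0,0,0,-0.1],[0.11,0.19,0,0,0,-0.16],[0.16,0.27,0,0,0,-0.22],[0.21,0.35,0,0,0,-0.28],[0.26,0.43,0,0,0,-0.34],[0.3,0.5,0,0,0,-0.39],[0.33,0.55,0,0,0,-0.42],[0.35,0.58,0,0,0,-0.44],[0.36,0.59,0,0,0,-0.45],[0.36,0.59,0,0,0,-0.45]]]' && python3 to.py 632 170.9 202 81.8
```

```text
time_s: 15.15
ee_pos: [0.5757, -0.027, 0.2018]
tcp_rot: [-0.0, 0.227, 0.974, -0.0]
contact_force: [-0.4, -0.1, -2.4]
gripper_width: 0.615
finger_force: 30.0
shift [ 0.123  0.675 -0.001] turn [-0.    -0.    -0.401] t 15.15 F [-0.41 -0.13 -2.4 ] pos [575.7 -27.  201.8] w 0.615 ff 30.0 q6 -1.25
```

```bash
python3 -m inch '[[[0.004,0.02,0,0,0,-0.02],[0.013,0.07,0,0,0,-0.05],[0.025,0.14,0,0,0,-0.1],[0.04,0.22,0,0,0,-0.16],[0.056,0.31,0,0,0,-0.22],[0.073,0.4,0,0,0,-0.27],[0.09,0.49,0,0,0,-0.32],[0.104,0.57,0,0,0,-0.36],[0.114,0.63,0,0,0,-0.39],[0.12,0.665,0,0,0,-0.4],[0.121,0.675,0,0,0,-0.401],[0.121,0.675,0,0,0,-0.401]]]' >/dev/null; python3 -m inch '[[[0.121,0,0,0,0,0]]]' >/dev/null & wait; true; python3 to.py 632.8 170.9 80 81.8
```

```text
shift [-0.114  0.009  0.4  ] turn [-0.002 -0.001 -0.005] t 16.45 F [-1.2   0.35 -1.47] pos [598.6 173.4 200. ] w 0.613 ff 30.0 q6 -1.22
```

I typed a stray extra row there: a 36 mm sideways shift, up high and harmless. I correct it before lowering.

```bash
python3 -m inch '[[[-0.02,0.002,0,0,0,0],[-0.05,0.004,0,0,0,0],[-0.08,0.006,0,0,0,0],[-0.105,0.009,0,0,0,0],[-0.114,0.009,0,0,0,0],[-0.114,0.009,0,0,0,0],[-0.114,0.009,0,0,0,0],[-0.114,0.009,0,0,0,0]]]' >/dev/null; python3 to.py 632.8 170.9 82 81.8; python3 -c "
from h import *
ctrl.read_camera('top');ctrl.read_camera('side')"; python3 to.py 632.8 170.9 82 81.8
```

```text
shift [-0.007 -0.007  0.399] turn [-0.    -0.    -0.001] t 17.25 F [-0.17 -0.27 -2.1 ] pos [631.1 173.2 201.7] w 0.616 ff 30.0 q6 -1.24
shift [-0.007 -0.007  0.4  ] turn [ 0.    -0.    -0.001] t 17.35 F [ 1.06 -0.   -2.1 ] pos [631.1 173.3 201.9] w 0.613 ff 30.0 q6 -1.24
```

```bash
python3 -m inch '[[[-0.006,-0.007,0.05,0,0,0],[-0.006,-0.007,0.12,0,0,0],[-0.006,-0.007,0.19,0,0,0],[-0.006,-0.007,0.25,0,0,0],[-0.006,-0.007,0.29,0,0,0],[-0.006,-0.007,0.31,0,0,0],[-0.006,-0.007,0.31,0,0,0],[-0.006,-0.007,0.31,0,0,0]]]' >/dev/null; python3 to.py 632.8 170.9 81.5 81.8
```

```text
shift [ 0.002 -0.     0.094] turn [ 0.001  0.001 -0.001] t 18.15 F [ 0.5  -1.11 -1.33] pos [633.3 170.9 109.6] w 0.613 ff 30.0 q6 -1.24
```

```bash
python3 -m inch '[[[0.001,0,0.02,0,0,0],[0.001,0,0.04,0,0,0],[0.001,0,0.06,0,0,0],[0.001,0,0.08,0,0,0],[0.001,0,0.094,0,0,0],[0.001,0,0.094,0,0,0]]]' | grep -E 'ee|cont'; python3 -m inch '[[[0,0,0.01,0,0,0],[0,0,0.02,0,0,0],[0,0,0.03,0,0,0],[0,0,0.04,0,0,0],[0,0,0.046,0,0,0],[0,0,0.052,0,0,0],[0,0,0.055,0,0,0],[0,0,0.055,0,0,0],[0,0,0.055,0,0,0]]]' |grep -E 'ee|cont'; python3 to.py 632.8 170.9 64 81.8
```

```text
ee_pos: [0.6317, 0.1707, 0.0794]
contact_force: [-0.4, 0.4, -2.4]
ee_pos: [0.6325, 0.1709, 0.0642]
contact_force: [-0.0, -0.0, -2.0]
shift [-0.001  0.     0.001] turn [ 0.     0.    -0.001] t 19.65 F [-0.05 -0.   -1.95] pos [632.5 170.9  64.2] w 0.614 ff 30.0 q6 -1.24
```

```bash
python3 -m inch '[[[0,0,0.003,0,0,0],[0,0,0.005,0,0,0],[0,0,0.005,0,0,0],[0,0,0.005,0,0,0]]]' | grep -E 'ee|cont'
```

```text
ee_pos: [0.633, 0.1709, 0.064]
contact_force: [-2.7, -1.1, 5.6]
```

Floor contact, same as for the first tin. I release and rise.

```bash
python3 -m inch '[[[0,0,0,0,0,0],[0,0,0,0,0,0],[0,0,0,0,0,0],[0,0,0,0,0,0],[0,0,-0.06,0,0,0],[0,0,-0.16,0,0,0],[0,0,-0.28,0,0,0],[0,0,-0.36,0,0,0],[0,0,-0.4,0,0,0],[0,0,-0.4,0,0,0]]]' 0 >/dev/null; python3 to.py 653.7 -55.4 183 49.2
```

```text
shift [-0.174 -0.738  0.01 ] turn [0.004 0.005 0.723] t 21.05 F [0.77 0.06 0.59] pos [634.  171.1 186. ] w 1.001 ff 0.0 q6 -1.24
```

```bash
python3 -m inch '[[[-0.174,-0.738,0.01,0,0,0.18],[-0.174,-0.738,0.01,0,0,0.36],[-0.174,-0.738,0.01,0,0,0.54],[-0.174,-0.738,0.01,0,0,0.723],[-0.174,-0.738,0.01,0,0,0.723],[-0.174,-0.738,0.01,0,0,0.723],[-0.174,-0.738,0.01,0,0,0.723],[-0.174,-0.738,0.01,0,0,0.723],[-0.174,-0.738,0.01,0,0,0.723]]]'>/dev/null; python3 to.py 653.7 -55.4 52 49.2;python3 -c "
from meas import *
c=ctrl.read_camera('top')
for l in lids(c,z=.112):print(l)"
```

```text
shift [-0.007  0.     0.424] turn [-0.    -0.001  0.003] t 21.95 F [ 0.09  0.19 -0.4 ] pos [652.1 -54.2 179.1] w 1.001 ff 0.0 q6 -1.02
(array([126.,  84.]), 324.875, array([842.5, 224. ,  97.7,  25.4,   3.4]))
```

```bash
python3 -m inch '[[[-0.003,0,0.12,0,0,0],[-0.003,0,0.24,0,0,0],[-0.003,0,0.34,0,0,0],[-0.003,0,0.4,0,0,0],[-0.003,0,0.424,0,0,0],[-0.003,0,0.424,0,0,0],[-0.003,0,0.424,0,0,0]]]' >/dev/null; python3 to.py 653.7 -55.4 52 49.2; python3 -m inch '[[[0,0,0,0,0,0],[0,0,0,0,0,0],[0,0,0,0,0,0],[0,0,0,0,0,0],[0,0,0,0,0,0],[0,0,0,0,0,0],[0,0,0,0,0,0],[0,0,0,0,0,0]]]' 1 40
```

```text
shift [0.004 0.001 0.008] turn [0.002 0.003 0.001] t 22.7 F [ 0.36 -0.65  0.44] pos [654.3 -56.3  54.3] w 0.998 ff 0.0 q6 -1.02
time_s: 23.5
ee_pos: [0.6534, -0.0562, 0.0528]
tcp_rot: [0.0, 0.348, 0.937, 0.0]
contact_force: [2.0, 0.9, 1.7]
gripper_width: 0.613
finger_force: 39.9
```

```bash
python3 -m inch '[[[0,0,-0.03,0,0,0],[0,0,-0.09,0,0,0],[0,0,-0.18,0,0,0],[0,0,-0.28,0,0,0],[0,0,-0.38,0,0,0],[0,0,-0.46,0,0,0],[0,0,-0.5,0,0,0],[0,0,-0.5,0,0,0],[0,0,-0.5,0,0,0],[0,0,-0.5,0,0,0]]]' && python3 heft.py; python3 - <<'E'
from meas import *
c=ctrl.read_camera("top")
for l in lids(c,z=.112):print(l)
a=np.vstack([cv2.resize(ctrl.read_camera(n)["image"][y:y+150,60:340],None,fx=2,fy=2) for n,y in(("top",120),("side",60))])
cv2.imwrite("pics/end.png",cv2.cvtColor(a,cv2.COLOR_RGB2BGR))
E
```

```text
time_s: 24.5
ee_pos: [0.6518, -0.0562, 0.2]
tcp_rot: [-0.002, 0.349, 0.937, -0.0]
contact_force: [0.2, 0.1, -5.6]
gripper_width: 0.614
finger_force: 39.9
Fz [-5.08 -5.73 -4.96 -5.25] -5.25
(array([126.,  85.]), 325.3125, array([842.5, 224. ,  97.7,  25.5,   3.4]))
```

View pics/end.png

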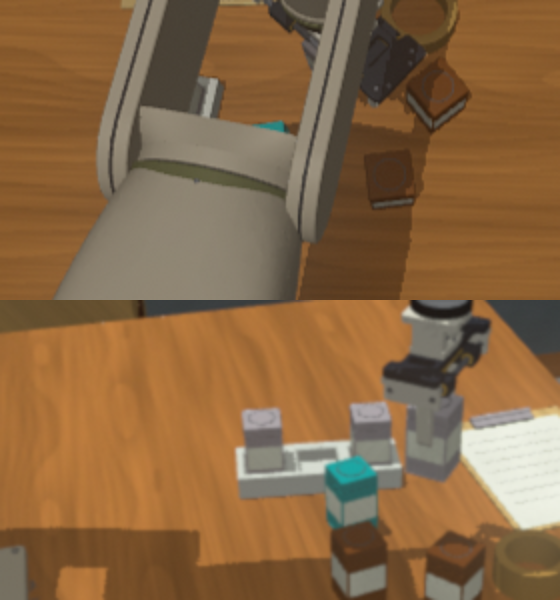

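The lower half (side view) shows two tins standing level in the end pockets at (262,440) and (370,430). The third, which hefts 5.25 N against about 2.5 N for the others, is held high at (433,440). I'll check the lids numerically in the side view before handing in.

```bash
python3 - <<'E'
from meas import *
c=ctrl.read_camera("side")
for v in(125,150,165):
  for l in lids(c,z=.112,vlo=v):print(v,l)
print(proj(c,[[.4696,.1938,.112],[.632,.1704,.112]]).round(1))
E
python3 to.py 653 -56 202 49.2
```

```text
[[191.  118.8]
 [245.4 115.5]]
shift [0.    0.001 0.   ] turn [-0. -0.  0.] t 24.9 F [-0.53  0.09 -4.99] pos [652.9 -56.3 202.1] w 0.614 ff 39.9 q6 -1.02
```

The predicted lid centres for fully seated tins, (191,118.8) and (245.4,115.5), match the picture at (191,119) and (245,115.5). I hand in.

```bash
python3 -c "
from bench import ctrl
print(ctrl.finish_job())"
```

```text
the job is handed in; nothing more can be done
None
```

I handed the job in at about 25 s (no verdict was shown): the two lighter tins (about 2.4 and 2.5 N) stand seated in the rack's end pockets, and the heaviest (about 5.2 N) is held upright about 15 cm above the bench; I did not disturb the carton or the tape.

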